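Edge the log book out over the scale's plate

ROBOT

A 6-joint arm with a two-finger parallel gripper is mounted at the origin on a cart in front of the work surface, level with it; the furniture and walls round the work are solid. World frame = base frame: x ahead of the robot, y to its left, z up, the work surface at z = 0. Lengths are in m, angles in degrees, forces in N, time in s.
With the tool pointing down it reaches from about 0.3 to 0.75 m from the base axis. Payload 8.5 kg.
Tool frame: the origin (TCP) lies between the finger pads; the fingertips stand ahead of it and the grasp point (between the pads) lies 8 mm behind it (env.tcp_to_tips is the z of the fingertips in the tool frame, in m); z points along the fingers, x is the direction in which the jaws open and shut, and the axes are right-handed (so a half turn about z gives the same grasp; the last joint's range is limited). The gripper opens to 85 mm and grips with 20 to 120 N. Pads are 22 mm wide; open, the fingers measure 114 mm over their backs; the gripper's body (76 mm by 85 mm) begins 54 mm behind the grasp point. The pads swing forward as they close: fully open they stand 13 mm farther back than shut.
Start: joints at [58.711, 21.807, 74.336, -0, 83.858, -12.336], TCP at [0.179, 0.52, 0.242] pointing down, gripper open.
Joint ranges: [-178.18, 178.18], [-50.72, 133.34], [12.68, 142.11], [-81.47, 261.47], [9.98, 163.14], [-165.26, 165.26]. Speed limits (degrees/s): [136.94, 136.94, 180, 180, 180, 180].

INTERFACE

Orientations are given as a 3x3 rotation matrix whose columns are the frame's x, y, z axes.
In Python, from rig import observe, viewer, env gives the robot as it stands.
- The arm moves only by the tool jog_arm, never from a script. Its arguments are lists of equal length, an entry for each row: "dr": the turn, a rotation vector about the tool's x, y, z in rad, a list of three; "slide": the shift along the tool's x, y, z in m, a list of three; "gripper": the opening, from -1 (shut) to 1 (fully open), so that 0 is half open. In form: {"dr": [[rx, ry, rz], ...], "slide": [[dx, dy, dz], ...], "gripper": [gripper, ...]}. A call has exactly 10 rows; each row shifts and turns the commanded pose from where the row before left it, along the tool's axes as they then stand; what a row does not reach is not made up. A row lasts 1/10 s, in which the tool goes at most 50 mm and 8.59 degrees, less where a joint would pass 70% of its speed; a pose out of reach is approached as far as the arm can. A call is refused whole if a number of a shift passes 0.05 or a number of a turn 0.15, either way. A call with a gripper value outside its range is refused whole. The fingers move at their own pace and stop on an object; "force" is the grip in N (left out, the last holds). Time passes only in rows, so rows that do not move let the fingers close, or fill a call up. It gives the time, the measured TCP pose, the force and the opening at its end, in the units of the state.
- observe(): the state, without advancing time (a new reading comes with each control period).
- viewer.get_image(name): name is "scene" or "top" or "wrist"; returns a dict with "pixels" (384x512x3 uint8, blue, green, red), "camera_matrix" (3x3 intrinsics, pixels), "R" (3x3) and "t" (3): a world point X has camera coordinates R X + t. Camera axes: x right, y down, z forward; pixel columns grow to the right and rows downward; lengths in m; the calibration is good to about 2 mm. A picture is of the moment at which its call begins. There is no depth.
- env.close_job(): hands the job in, once; it reports no verdict.
The state is a dict: "time_s": time; "q": joint angles; "qvel": joint speeds; "joint_efforts": joint torques, N m; "position": TCP position; "tool_rot": TCP orientation; "ft_force": force on the tool from outside, world axes, zero at the start; "wrist_torque": the same for the moment, N m; "grip_width": finger opening in m.
Only numpy, scipy, OpenCV 4.12 (cv2) and the standard library are available. Lean on these libraries where they do the work, as an engineer would, in place of code of your own. Each camera call takes 0.05 s, during which the arm holds its last target.

TASK

The blue log book lies flat on the steel plate of the bench scale, where nobody can get fingers under it. Slide it along the plate, without lifting it off, straight out over the plate's near edge until about 5 cm of it (a third of its width) overhangs squarely, ready to be pinched by its edge, and leave it lying there flat and still. Leave the ink pad tin and the brass weight on the plate where they are.

Things in the scene. Friction and masses are not known exactly. Their poses are not given: they have to be found in the camera images.
- log_book: blue wire-bound log book lying closed and flat, binding at its near edge, 0.16 to 0.32 kg: 152 mm from near to far edge (own y), 210 mm wide (own x), 11 mm thick (14 at the binding). Origin: centre of its underside, 76 mm from near and far edge, about its centre of mass; z up, own y towards the robot, up to 9 degrees askew to the plate. Slides on the plate with friction of 0.5 to 0.8
- plate_front (a point): middle of the near upper edge of the scale's flat plate (plain steel grey, 290 mm deep, 500 mm wide, 10 mm thick, top 75 mm above the worktop, no rim; the scale stands firm). x points from this edge inwards over the plate, away from the robot, y to the left along the edge, z up. Under the first 75 mm of the plate is free space. The centre of the book lies on the plate about 90 to 115 mm behind the edge at the start; with 50 mm overhanging it lies 26 mm behind the edge
- ink_tin: dark closed ink pad tin, 82 x 120 x 15 mm, lying on the plate to one side of the book, its long side pointing away from the robot. Origin: centre of its underside, z up. A bystander
- brass_weight: brass check weight with a knob, 30 mm diameter, 40 mm high, standing on the plate on the other side of the book. Origin: centre of its underside, z up. A bystander

How it is judged (in metres and radians):
At the end, for the whole second after the job is handed in: The log book lies flat (within 3 degrees) and still on the plate with 35 to 65 mm of its width overhanging the near edge (its centre 11 to 41 mm behind the edge), its edge parallel to the plate's within 12 degrees, and its centre within 60 mm sideways of the middle of the plate (x of log_book in the frame of plate_front between 0.011 and 0.041 m and y of log_book in the frame of plate_front between -0.06 and 0.06 m and z of log_book in the frame of plate_front between -0.006 and 0.006 m and angle between the y axis of log_book and the x axis of plate_front, either way round below 0.21 rad and angle between log_book's own z axis and vertical below 0.06 rad and linear speed of log_book below 0.02 m/s); the robot touches nothing.
It fails at once if the log book is lifted more than 30 mm off the plate (z of log_book in the frame of plate_front above 0.03 m).
It fails at once if the log book is pushed off the plate (z of log_book in the frame of plate_front below -0.03 m).
It fails at once if the ink pad tin is moved more than 25 mm (distance of ink_tin from where it was at the start of the episode above 0.025 m).
It fails at once if the brass weight is moved more than 25 mm (distance of brass_weight from where it was at the start of the episode above 0.025 m).
It fails at once if the brass weight is knocked over (angle between brass_weight's own z axis and vertical above 0.5 rad).
It also fails if it takes over 32 s, if anything falls off the work surface, if the arm or the gripper's body presses on something with over 40 N, if the wrist force passes 120 N, or if a joint passes its speed limit or range.

## Working session

There is one attempt and no reset: what is moved stays moved. The work goes in short steps, Python scripts to look and compute and a tool call to move; the robot and the scene stay as the last step left them, time stands still between calls to the robot, and variables do not carry over. Pictures are saved under pics/ and viewed, and the job is handed in when it is done.

Besides the shell and the picture viewer there is one more tool, called after "Call:" in YAML: its name, and indented under it one key for each argument. jog_arm: Moves the arm, as the interface text tells. Its arguments: {"type":"object","properties":{"dr":{"type":"array","items":{"type":"array","items":{"type":"number"}}},"slide":{"type":"array","items":{"type":"array","items":{"type":"number"}}},"gripper":{"type":"array","items":{"type":"number"}},"force":{"type":"number"}},"required":["dr","slide","gripper"]}

```bash
ls; mkdir -p pics
python3 - <<'E'
from rig import observe, viewer, env
import cv2
s=observe()
for k,v in s.items(): print(k,v)
print(env.tcp_to_tips)
for n in ["scene","top","wrist"]:
    d=viewer.get_image(n); cv2.imwrite(f"pics/{n}0.png",d["pixels"])
    import numpy as np; np.savez(f"pics/{n}0.npz",**d)
    print(n,d["camera_matrix"].round(1).tolist(),d["R"].round(3).tolist(),d["t"].round(3).tolist())
E
```

```text
pics
time_s 0.0
q [ 5.87121741e+01  2.18411891e+01  7.43851393e+01  5.40121090e-04
  8.38590872e+01 -1.23350936e+01]
qvel [ 0.05415914 -0.02318414  0.00263676  0.01377941  0.02565704 -0.01058764]
joint_efforts [ 7.72140975e-04 -4.48467493e+01 -2.31278694e+01 -1.53046922e-04
  4.80749950e-03 -2.18055099e-06]
position [0.17847683 0.51993758 0.24170764]
tool_rot [[ 3.24788405e-01  9.45786382e-01 -7.82229553e-04]
 [ 9.45785587e-01 -3.24789182e-01 -1.26911002e-03]
 [-1.45436667e-03 -3.27629219e-04 -9.99998889e-01]]
ft_force [-4.69069947e-01 -5.66556483e-01  1.59254552e-04]
wrist_torque [0.01963453 0.00039953 0.01645546]
grip_width 0.08542508797808644
0.011
scene [[365.8, 0.0, 259.3], [0.0, 365.8, 197.0], [0.0, 0.0, 1.0]] [[0.778, -0.628, 0.005], [-0.293, -0.37, -0.881], [0.555, 0.685, -0.472]] [-0.527, 0.206, 0.686]
top [[459.0, 0.0, 256.1], [0.0, 459.0, 198.0], [0.0, 0.0, 1.0]] [[-0.005, -1.0, -0.006], [-0.997, 0.006, -0.079], [0.079, 0.005, -0.997]] [-0.116, 0.568, 1.064]
wrist [[294.6, 0.0, 254.4], [0.0, 294.6, 191.3], [0.0, 0.0, 1.0]] [[0.324, 0.946, -0.001], [0.896, -0.307, 0.32], [0.303, -0.105, -0.947]] [-0.549, -0.042, 0.383]
```

View pics/scene0.png

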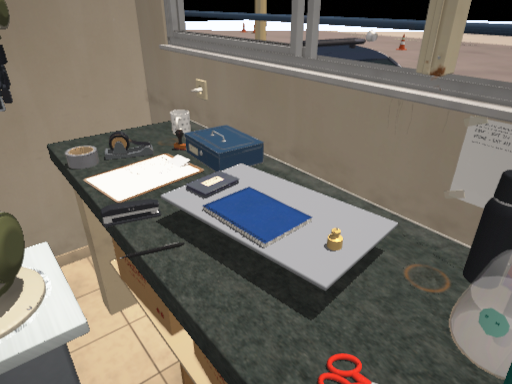

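View pics/top0.png

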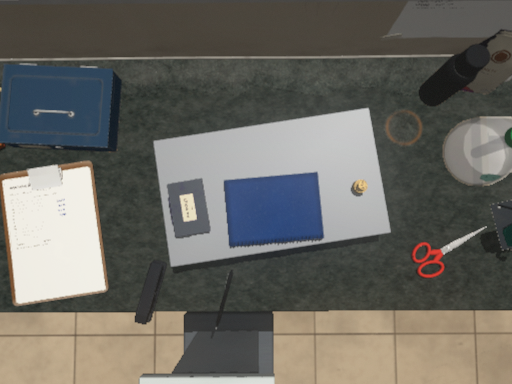

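View pics/wrist0.png

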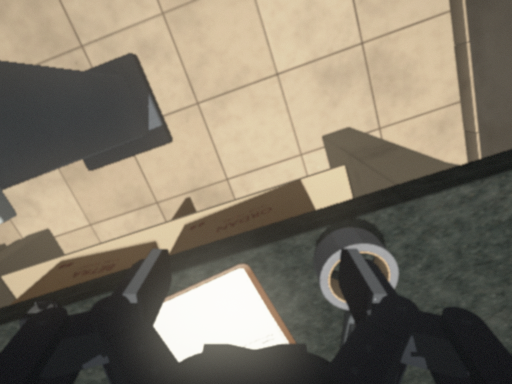

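The top view shows the plate with corners near (154,141), (369,109), (389,234) and (172,266). The book's corners are about (224,181), (319,173), (323,240) and (229,246). The tin is at (188,208) and the weight at (360,187). I'll measure these by mask.

```bash
cat > h.py <<'E'
import numpy as np, cv2
def ray(d,uv,z):
    K,R,t=d["camera_matrix"],d["R"],d["t"]
    uv=np.atleast_2d(np.asarray(uv,float)); p=np.c_[uv,np.ones(len(uv))]
    dirs=(R.T@np.linalg.inv(K)@p.T).T; c=-R.T@t
    s=(z-c[2])/dirs[:,2]; return c+s[:,None]*dirs
def biggest(m,box=None):
    cs,_=cv2.findContours(m.astype(np.uint8),cv2.RETR_EXTERNAL,cv2.CHAIN_APPROX_NONE)
    return max(cs,key=cv2.contourArea)
def book(d,box):
    im=d["pixels"].astype(int); b,g,r=im[...,0],im[...,1],im[...,2]
    m=(b>r+50)&(b>g+35); mm=np.zeros_like(m); x0,y0,x1,y1=box; mm[y0:y1,x0:x1]=m[y0:y1,x0:x1]
    return biggest(mm)
def rect(d,c,z):
    w=ray(d,c.reshape(-1,2)+0.0,z)[:,:2].astype(np.float32)
    return w,cv2.minAreaRect(w)
E
python3 - <<'E'
from h import *
d=dict(np.load("pics/top0.npz"))
im=d["pixels"].astype(int); b,g,r=im[...,0],im[...,1],im[...,2]
c=book(d,(140,100,400,290)); w,R=rect(d,c,0.086); print("book",R,cv2.boxPoints(R).round(4).tolist(),cv2.contourArea(c))
# plate: grey bright
hsv=cv2.cvtColor(d["pixels"],cv2.COLOR_BGR2HSV)
print("plate px",im[150,250],im[200,345], "edge",im[258,250],im[268,250],im[262,250])
m=(im.min(2)>110)&(hsv[...,1]<60); mm=np.zeros(m.shape,np.uint8); mm[95:280,140:400]=m[95:280,140:400]
mm=cv2.morphologyEx(mm,cv2.MORPH_OPEN,np.ones((3,3)))
c=biggest(mm); h=cv2.convexHull(c); w,R=rect(d,h,0.075); P=cv2.boxPoints(R); print("plate",R,P.round(4).tolist())
print("hull approx",cv2.approxPolyDP(h,4,True).reshape(-1,2).tolist(),ray(d,cv2.approxPolyDP(h,4,True).reshape(-1,2),0.075).round(4).tolist())
# tin
m=(im.max(2)<90); mm=np.zeros(m.shape,np.uint8); mm[172:245,162:215]=m[172:245,162:215]; c=biggest(mm); w,R=rect(d,c,0.09); print("tin",R,cv2.boxPoints(R).round(4).tolist())
m=(hsv[...,1]>110)&(hsv[...,0]>12)&(hsv[...,0]<35); mm=np.zeros(m.shape,np.uint8); mm[170:205,345:380]=m[170:205,345:380]; c=biggest(mm);w,R=rect(d,c,0.095); print("wt",R,cv2.boundingRect(c))
E
```

```text
book ((0.5386908650398254, -0.15797452628612518), (0.14332208037376404, 0.2054591178894043), 4.655029296875) [[0.45890000462532043, -0.061400000005960464], [0.475600004196167, -0.2662000060081482], [0.6184999942779541, -0.25450000166893005], [0.6018000245094299, -0.049800001084804535]] 5613.0
plate px [185 186 184] [185 185 184] edge [46 47 43] [66 70 67] [64 69 63]
plate ((0.5908154249191284, -0.1524614691734314), (0.2888094484806061, 0.4980693757534027), 8.537728309631348) [[0.41100001335144043, 0.07240000367164612], [0.48500001430511475, -0.420199990272522], [0.7706000208854675, -0.3772999942302704], [0.6966000199317932, 0.1152999997138977]]
hull approx [[368, 108], [390, 232], [171, 266], [154, 140]] [[0.7677, -0.3761, 0.075], [0.4852, -0.4182, 0.075], [0.4124, 0.0706, 0.075], [0.6969, 0.112, 0.075]]
tin ((0.49677565693855286, 0.08404863625764847), (0.07067551463842392, 0.008822591044008732), 0.6221427917480469) [[0.46140000224113464, 0.08810000121593475], [0.46149998903274536, 0.07930000126361847], [0.5321999788284302, 0.07999999821186066], [0.5321000218391418, 0.08879999816417694]]Traceback (most recent call last):
  File "<stdin>", line 14, in <module>
  File "h.py", line 9, in biggest
    return max(cs,key=cv2.contourArea)
ValueError: max() iterable argument is empty
```

The plate measures 289 x 498 mm, which matches the given size. Its near-edge middle is at about (0.448, -0.174) and it is turned 8.5°. The book's far edge is centred at (0.610, -0.152), and the book is turned 4.7°, so it sits about 4° askew to the plate. The book's centre is about 88 mm behind the edge.

My plan is to set the open fingers down behind the far edge with the jaw axis parallel to the plate edge, then push about 63 mm towards the robot.

Call:
jog_arm:
  dr:
    - [0, 0, 0]
    - [0, 0, 0]
    - [0, 0, 0]
    - [0, 0, 0]
    - [0, 0, 0]
    - [0, 0, 0]
    - [0, 0, 0]
    - [0, 0, 0]
    - [0, 0, 0]
    - [0, 0, 0]
  slide:
    - [-0.027, 0.036, 0]
    - [-0.027, 0.036, 0]
    - [-0.027, 0.036, 0]
    - [-0.027, 0.036, 0]
    - [-0.027, 0.036, 0]
    - [-0.027, 0.036, 0]
    - [-0.027, 0.036, 0]
    - [-0.027, 0.036, 0]
    - [-0.027, 0.036, 0]
    - [-0.027, 0.036, 0]
  gripper: [1, 1, 1, 1, 1, 1, 1, 1, 1, 1]

```text
time_s: 1.15
position: [0.432, 0.1461, 0.2423]
tool_rot: [[0.325, 0.946, -0.0], [0.946, -0.325, 0.0], [0.0, -0.0, -1.0]]
ft_force: [1.4, 0.4, 0.3]
grip_width: 0.0856
```

Call:
jog_arm:
  dr:
    - [0, 0, 0]
    - [0, 0, 0]
    - [0, 0, 0]
    - [0, 0, 0]
    - [0, 0, 0]
    - [0, 0, 0]
    - [0, 0, 0]
    - [0, 0, -0.12]
    - [0, 0, -0.12]
    - [0, 0, -0.12]
  slide:
    - [-0.027, 0.036, 0]
    - [-0.027, 0.036, 0]
    - [-0.027, 0.036, 0]
    - [-0.027, 0.036, 0]
    - [-0.027, 0.036, 0]
    - [-0.027, 0.036, 0]
    - [-0.027, 0.036, 0]
    - [0, 0, 0.01]
    - [0, 0, 0.01]
    - [0, 0, 0.01]
  gripper: [1, 1, 1, 1, 1, 1, 1, 1, 1, 1]

```text
time_s: 2.15
position: [0.6083, -0.1131, 0.2114]
tool_rot: [[-0.034, 0.999, -0.001], [0.999, 0.034, 0.0], [0.0, -0.001, -1.0]]
ft_force: [0.4, 0.9, -0.8]
grip_width: 0.0855
```

Call:
jog_arm:
  dr:
    - [0, 0, 0]
    - [0, 0, -0.115]
    - [0, 0, 0]
    - [0, 0, 0]
    - [0, 0, 0]
    - [0, 0, 0]
    - [0, 0, 0]
    - [0, 0, 0]
    - [0, 0, 0]
    - [0, 0, 0]
  slide:
    - [-0.031, 0.028, 0]
    - [0, 0, 0]
    - [0, 0, 0.025]
    - [0, 0, 0.025]
    - [0, 0, 0.025]
    - [0, 0, 0.015]
    - [0, 0, 0.01]
    - [0, 0, 0]
    - [0, 0, 0]
    - [0, 0, 0]
  gripper: [1, 1, 1, 1, 1, 1, 1, 1, 1, 1]

```text
time_s: 3.15
position: [0.6377, -0.1431, 0.1134]
tool_rot: [[-0.144, 0.99, 0.002], [0.99, 0.144, -0.001], [-0.001, 0.002, -1.0]]
ft_force: [-0.1, -0.2, 0.2]
grip_width: 0.0854
```

Run:
```python
from rig import observe, viewer
import cv2,numpy as np
s=observe(); print(s["time_s"],s["position"],s["tool_rot"].round(3).tolist() if hasattr(s["tool_rot"],"round") else s["tool_rot"],s["ft_force"])
ims=[]
for n in ["scene","wrist"]:
    d=viewer.get_image(n); np.savez(f"pics/{n}1.npz",**d); ims.append(d["pixels"])
cv2.imwrite("pics/s1.png",cv2.resize(ims[0][140:290,160:410],None,fx=3,fy=3)); cv2.imwrite("pics/w1.png",ims[1])
```

```text
3.15 [ 0.63768834 -0.14305962  0.11341847] [[-0.144, 0.99, 0.002], [0.99, 0.144, -0.001], [-0.001, 0.002, -1.0]] [-0.14645306 -0.16007203  0.16302387]
```

View pics/s1.png

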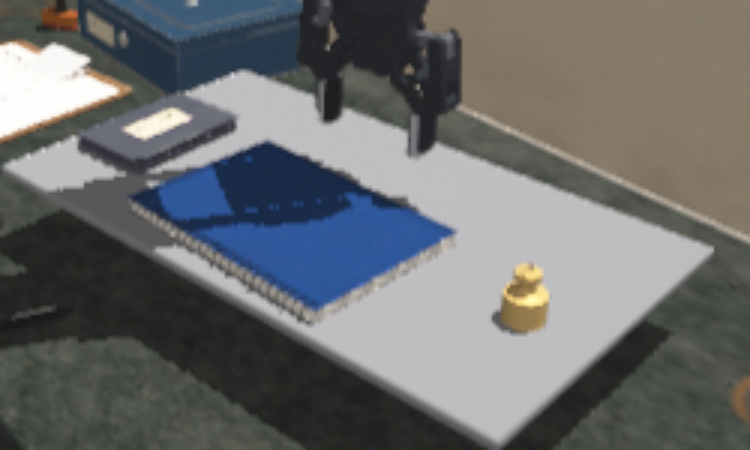

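View pics/w1.png

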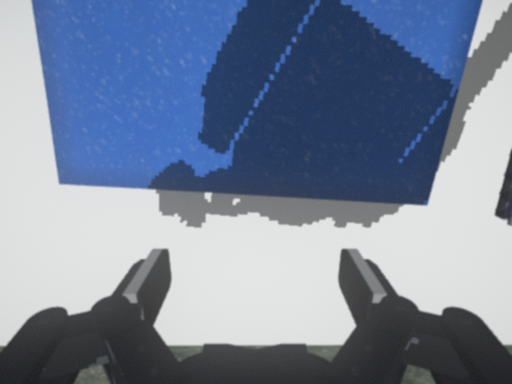

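The scene crop shows both open fingers hanging behind the book's far edge. The right fingertip is at about full-image pixel (299,192). The wrist view shows the far edge at (60,184)–(428,204), clear of the tips. Next I'll work out the tip height.

Run:
```python
from h import *
d=dict(np.load("pics/scene1.npz")); tx=np.array([-.144,.99]); ty=np.array([.99,.144]); p=np.array([.6377,-.1431])
for z in np.arange(.085,.125,.005):
    q=ray(d,[[160+417/3,140+155/3]],z)[0,:2]-p; print(round(z,3),(q@tx).round(4),(q@ty).round(4))
d=dict(np.load("pics/wrist1.npz"))
print(ray(d,[[60,184],[428,204]],.086))
o=np.array([.448,-.174]); ix=np.array([.9889,.1486])
print([((w[:2]-o)@ix).round(4) for w in ray(d,[[60,184],[428,204]],.086)], (p-o)@ix)
```

```text
0.085 -0.0133 0.0453
0.09 -0.019 0.0374
0.095 -0.0247 0.0294
0.1 -0.0304 0.0215
0.105 -0.0361 0.0136
0.11 -0.0418 0.0056
0.115 -0.0475 -0.0023
0.12 -0.0532 -0.0102
[[ 0.62082342 -0.25747098  0.086     ]
 [ 0.60213566 -0.04525742  0.086     ]]
[np.float64(0.1585), np.float64(0.1716)] 0.19218607000000004
```

The tips when open sit about level with the TCP, 0–2 mm above it. Both views put the far edge's middle 165 mm behind the plate edge. Now I'll lower to about 4 mm above the plate, slowing at the end.

Call:
jog_arm:
  dr:
    - [0, 0, 0]
    - [0, 0, 0]
    - [0, 0, 0]
    - [0, 0, 0]
    - [0, 0, 0]
    - [0, 0, 0]
    - [0, 0, 0]
    - [0, 0, 0]
    - [0, 0, 0]
    - [0, 0, 0]
  slide:
    - [0, 0, 0.01]
    - [0, 0, 0.008]
    - [0, 0, 0.006]
    - [0, 0, 0.004]
    - [0, 0, 0.003]
    - [0, 0, 0.002]
    - [0, 0, 0.001]
    - [0, 0, 0]
    - [0, 0, 0]
    - [0, 0, 0]
  gripper: [1, 1, 1, 1, 1, 1, 1, 1, 1, 1]

```text
time_s: 4.25
position: [0.6373, -0.1429, 0.0785]
tool_rot: [[-0.144, 0.99, 0.0], [0.99, 0.144, -0.0], [-0.0, 0.0, -1.0]]
ft_force: [0.2, 0.1, -0.1]
grip_width: 0.0854
```

Run:
```python
from rig import observe, viewer
import cv2,numpy as np
s=observe(); print(s["time_s"],s["position"],s["ft_force"])
d=viewer.get_image("scene"); np.savez("pics/scene2.npz",**d)
cv2.imwrite("pics/s2.png",cv2.resize(d["pixels"][150:250,200:350],None,fx=5,fy=5))
```

```text
4.25 [ 0.63732677 -0.14289952  0.07851636] [ 0.2181435   0.13865403 -0.05347931]
```

View pics/s2.png

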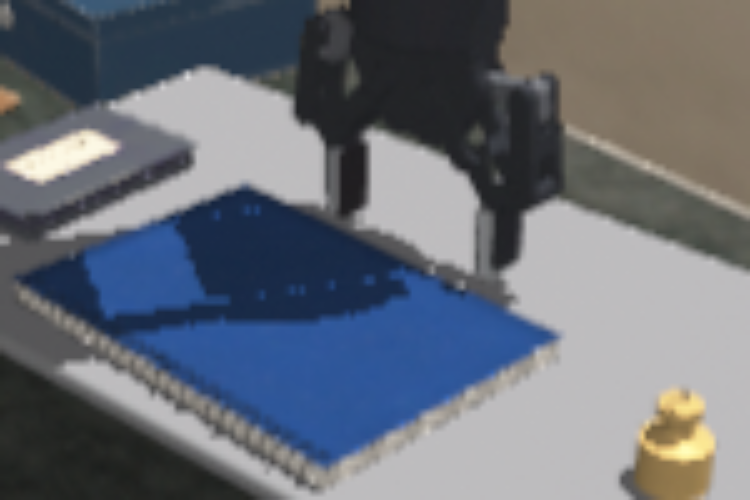

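The tips are behind the far edge and about 5 mm above the plate, with no contact force. I'll lower 2 mm more and begin pushing towards the robot.

Call:
jog_arm:
  dr:
    - [0, 0, 0]
    - [0, 0, 0]
    - [0, 0, 0]
    - [0, 0, 0]
    - [0, 0, 0]
    - [0, 0, 0]
    - [0, 0, 0]
    - [0, 0, 0]
    - [0, 0, 0]
    - [0, 0, 0]
  slide:
    - [0, 0, 0.002]
    - [0, 0, 0]
    - [0, -0.004, 0]
    - [0, -0.004, 0]
    - [0, -0.004, 0]
    - [0, -0.004, 0]
    - [0, -0.004, 0]
    - [0, -0.004, 0]
    - [0, -0.004, 0]
    - [0, -0.004, 0]
  gripper: [1, 1, 1, 1, 1, 1, 1, 1, 1, 1]

```text
time_s: 5.3
position: [0.6053, -0.1476, 0.0764]
tool_rot: [[-0.144, 0.99, 0.0], [0.99, 0.144, -0.0], [-0.0, 0.0, -1.0]]
ft_force: [0.5, -0.3, -0.7]
grip_width: 0.0854
```

Run:
```python
from rig import observe, viewer
import cv2,numpy as np
s=observe(); print(s["time_s"],s["position"],s["ft_force"])
ims=[]
for n in ["scene","wrist"]:
    d=viewer.get_image(n); np.savez(f"pics/{n}3.npz",**d); ims.append(d["pixels"])
a=cv2.resize(ims[0][150:250,200:350],(400,267)); b=cv2.resize(ims[1],(400,300))
cv2.imwrite("pics/s3.png",np.vstack([a,b]))
```

```text
5.3 [ 0.60532018 -0.14756419  0.0763695 ] [ 0.53657626 -0.27870111 -0.73141937]
```

View pics/s3.png

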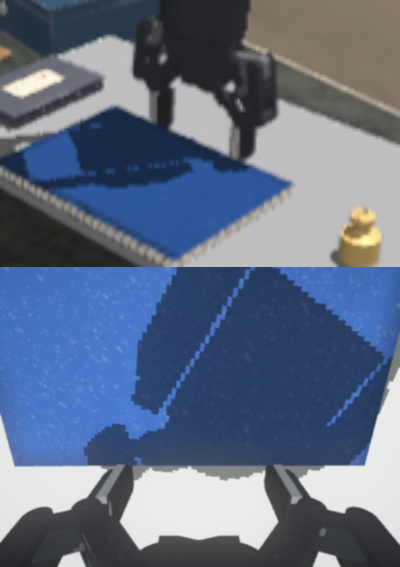

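The book has squared up to the fingers: its far edge is now level in the wrist view. I'll measure before pushing on.

```bash
cat >> h.py <<'E'
o=np.array([.448,-.174]); ix=np.array([.9889,.1486]); iy=np.array([-.1486,.9889])
def inplate(w): w=np.atleast_2d(w)[:,:2]-o; return np.c_[w@ix,w@iy].round(4)
E
python3 - <<'E'
from h import *
d=dict(np.load("pics/wrist3.npz"))
im=d["pixels"].astype(int); m=(im[...,0]>im[...,2]+45)
pts=[]
for u in list(range(60,130,5))+list(range(180,330,5))+list(range(390,450,5)):
    r=np.where(m[:,u])[0]
    if len(r): pts.append((u,r.max()+.5))
w=inplate(ray(d,pts,.086)); print(w[::4].tolist()); print(np.polyfit(w[:,1],w[:,0],1), np.median(w[:,0]))
print(inplate([.6053,-.1476]))
E
```

```text
[[0.1492, -0.0899], [0.1493, -0.0803], [0.1493, -0.0707], [0.1461, -0.0606], [0.1457, -0.0273], [0.1447, -0.0178], [0.1426, -0.0082], [0.1416, 0.0012], [0.1427, 0.0106], [0.1433, 0.0201], [0.1428, 0.0295], [0.1472, 0.0678], [0.1456, 0.077], [0.1441, 0.0862]]
[-0.02278848  0.14524204] 0.14479999999999998
[[0.1595 0.0027]]
```

Call:
jog_arm:
  dr:
    - [0, 0, 0]
    - [0, 0, 0]
    - [0, 0, 0]
    - [0, 0, 0]
    - [0, 0, 0]
    - [0, 0, 0]
    - [0, 0, 0]
    - [0, 0, 0]
    - [0, 0, 0]
    - [0, 0, 0]
  slide:
    - [0, -0.004, 0]
    - [0, -0.004, 0]
    - [0, -0.004, 0]
    - [0, -0.004, 0]
    - [0, -0.004, 0]
    - [0, -0.004, 0]
    - [0, -0.004, 0]
    - [0, -0.004, 0]
    - [0, -0.002, 0]
    - [0, 0, 0]
  gripper: [1, 1, 1, 1, 1, 1, 1, 1, 1, 1]

```text
time_s: 6.4
position: [0.5715, -0.1524, 0.0762]
tool_rot: [[-0.144, 0.99, -0.001], [0.99, 0.144, 0.0], [0.0, -0.001, -1.0]]
ft_force: [-0.3, -0.2, -0.2]
grip_width: 0.0857
```

Run:
```python
from rig import observe, viewer
from h import *
s=observe(); print(s["time_s"],s["position"],s["ft_force"],inplate(s["position"]))
ims=[]
for n in ["scene","wrist","top"]:
    d=viewer.get_image(n); np.savez(f"pics/{n}4.npz",**d); ims.append(d["pixels"])
a=cv2.resize(ims[0][150:270,190:350],(400,300)); b=cv2.resize(ims[1],(400,300)); c=cv2.resize(ims[2],(400,300))
cv2.imwrite("pics/s4.png",np.vstack([np.hstack([a,b]),np.hstack([c,c*0])]))
d=dict(np.load("pics/wrist4.npz"))
im=d["pixels"].astype(int); m=(im[...,0]>im[...,2]+45)
pts=[]
for u in list(range(60,130,5))+list(range(390,450,5)):
    r=np.where(m[:,u])[0]
    if len(r): pts.append((u,r.max()+.5))
w=inplate(ray(d,pts,.086)); print(w[::4].tolist()); print(np.polyfit(w[:,1],w[:,0],1))
```

```text
6.4 [ 0.57148091 -0.1523999   0.07624847] [-0.31960142 -0.21519134 -0.2385953 ] [[0.1253 0.003 ]]
[[0.1155, -0.0894], [0.1156, -0.0799], [0.1151, -0.0702], [0.1124, -0.0603], [0.113, 0.0726], [0.112, 0.0819], [0.1104, 0.0911]]
[-0.01644058  0.11342952]
```

View pics/s4.png

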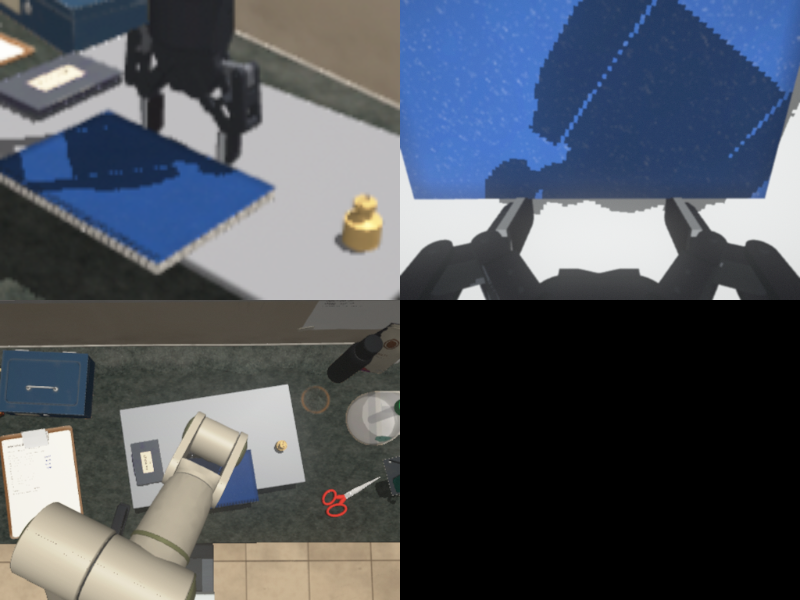

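The book slides squarely and the overhang has started. Its far edge is at about 114 mm and needs to reach 102, so I'll push 11.5 mm more, pause, then back off.

Call:
jog_arm:
  dr:
    - [0, 0, 0]
    - [0, 0, 0]
    - [0, 0, 0]
    - [0, 0, 0]
    - [0, 0, 0]
    - [0, 0, 0]
    - [0, 0, 0]
    - [0, 0, 0]
    - [0, 0, 0]
    - [0, 0, 0]
  slide:
    - [0, -0.003, 0]
    - [0, -0.003, 0]
    - [0, -0.003, 0]
    - [0, -0.0025, 0]
    - [0, 0, 0]
    - [0, 0, 0]
    - [0, 0.005, 0]
    - [0, 0.01, 0]
    - [0, 0.01, 0]
    - [0, 0, 0]
  gripper: [1, 1, 1, 1, 1, 1, 1, 1, 1, 1]

```text
time_s: 7.55
position: [0.5867, -0.1502, 0.0762]
tool_rot: [[-0.145, 0.989, 0.001], [0.99, 0.145, -0.0], [-0.0, 0.001, -1.0]]
ft_force: [-0.1, -0.9, 0.4]
grip_width: 0.0853
```

Call:
jog_arm:
  dr:
    - [0, 0, 0]
    - [0, 0, 0]
    - [0, 0, 0]
    - [0, 0, 0]
    - [0, 0, 0]
    - [0, 0, 0]
    - [0, 0, 0]
    - [0, 0, 0]
    - [0, 0, 0]
    - [0, 0, 0]
  slide:
    - [0, 0, -0.01]
    - [0, 0, -0.02]
    - [0, 0, -0.03]
    - [0, 0, -0.03]
    - [0, 0, -0.03]
    - [0, 0, -0.03]
    - [0.04, 0, 0]
    - [0.04, 0, 0]
    - [0.04, 0, 0]
    - [0.04, 0, 0]
  gripper: [1, 1, 1, 1, 1, 1, 1, 1, 1, 1]

```text
time_s: 8.55
position: [0.5616, 0.0093, 0.2272]
tool_rot: [[-0.143, 0.99, 0.001], [0.99, 0.143, -0.0], [-0.0, 0.001, -1.0]]
ft_force: [1.1, 0.5, 0.7]
grip_width: 0.0852
```

Call:
jog_arm:
  dr:
    - [0, 0, 0]
    - [0, 0, 0]
    - [0, 0, 0]
    - [0, 0, 0]
    - [0, 0, 0]
    - [0, 0, 0]
    - [0, 0, 0]
    - [0, 0, 0]
    - [0, 0, 0]
    - [0, 0, 0]
  slide:
    - [0.04, 0, 0]
    - [0.04, 0, 0]
    - [0.04, 0, 0]
    - [0.04, 0, 0]
    - [0.04, 0, 0]
    - [0.04, 0, 0]
    - [0.04, 0, 0]
    - [0.03, 0, 0]
    - [0, 0, 0]
    - [0, 0, 0]
  gripper: [1, 1, 1, 1, 1, 1, 1, 1, 1, 1]

```text
time_s: 9.55
position: [0.5174, 0.3147, 0.2267]
tool_rot: [[-0.145, 0.989, 0.0], [0.989, 0.145, -0.0], [-0.0, 0.0, -1.0]]
ft_force: [0.2, -0.0, -0.1]
grip_width: 0.0856
```

Run:
```python
from rig import observe, viewer
from h import *
s=observe(); print(s["time_s"],s["position"],s["ft_force"])
ims=[]
for n in ["scene","top"]:
    d=viewer.get_image(n); np.savez(f"pics/{n}5.npz",**d); ims.append(d["pixels"])
cv2.imwrite("pics/s5.png",np.hstack([cv2.resize(ims[0],(400,300)),cv2.resize(ims[1],(400,300))]))
c=book(d,(200,140,400,320)); w,R=rect(d,c,.086); B=cv2.boxPoints(R); print(R); print(inplate(B).tolist())
```

```text
9.55 [0.51744771 0.31466219 0.22669896] [ 0.22264915 -0.03988615 -0.07817469]
((0.4777897000312805, -0.17155513167381287), (0.14482416212558746, 0.20787949860095978), 8.303071022033691)
[[-0.0421, 0.1022], [-0.043, -0.1056], [0.1018, -0.1063], [0.1027, 0.1016]]
```

View pics/s5.png

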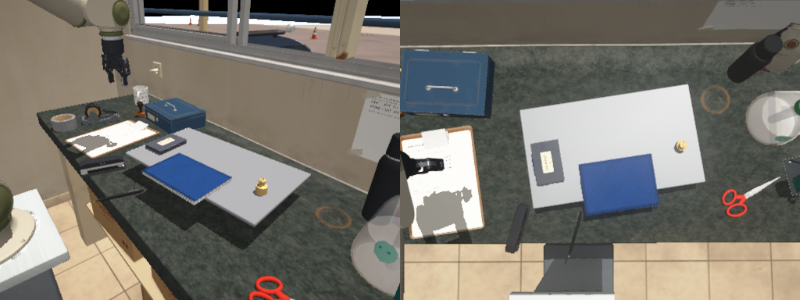

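The far edge is 102 mm behind the plate edge, so the book's centre is at about x = 26 mm and y = -2 mm, parallel within 0.3°. I'll check the bystanders against the first picture, then hand in.

Run:
```python
from rig import env, observe
from h import *
a=dict(np.load("pics/top0.npz"))["pixels"]; b=dict(np.load("pics/top5.npz"))["pixels"]
for n,(x0,y0,x1,y1) in dict(tin=(163,175,214,242),wt=(348,174,374,200)).items():
    T=a[y0:y1,x0:x1]; r=cv2.matchTemplate(b[y0-10:y1+10,x0-10:x1+10],T,cv2.TM_CCOEFF_NORMED); print(n,cv2.minMaxLoc(r)[1],np.array(cv2.minMaxLoc(r)[3])-10)
print(observe()["qvel"].round(2)); print(env.close_job())
```

```text
tin 0.9944677948951721 [0 0]
wt 0.9963480234146118 [0 0]
[-0.56  0.06  0.05  0.01 -0.06  0.2 ]
the job is handed in; nothing more can be done
None
```

I slid the log book out over the plate's near edge until about 50 mm overhangs, and handed the job in at about 9.6 s of the 32 s allowed. To do it, I set the open fingers behind the book's far edge and pushed it slowly, about 63 mm towards the robot. I then backed off, lifted and moved the arm clear.

- **Book position:** in the last top view, the far edge is 102 mm behind the plate edge. That puts the book's centre at about x = 26 mm and y = -2 mm, parallel to the plate within about 0.3°.
- **Flatness:** I only judged this by eye. It looks flat in the scene view, and I took no separate measurement of its tilt or stillness.
- **Ink tin and brass weight:** neither shows any shift (0 px) between the first and last top views.
- **Forces:** the readings at the end of each move never passed about 1.5 N, and the arm was touching nothing when I handed in.

One measurement differed slightly: the book's centre at the start came out at 88 mm behind the edge, just under the stated 90–115 mm. That is within the 2 mm calibration error.

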